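# Lock the chisel away in the sprung drawer

### The arm

A 6-joint arm with a two-finger parallel gripper is mounted at the origin on a cart in front of the work surface, level with it; the furniture and walls round the work are solid. World frame = base frame: x ahead of the robot, y to its left, z up, the work surface at z = 0. Lengths are in m, angles in rad, forces in N, time in s.
With the tool pointing down it reaches from about 0.275 to 0.85 m from the base axis. Payload 5.2 kg.
Tool frame: the origin (TCP) lies at the very end of the fingers, on their centre line; the grasp point (between the pads) lies 19 mm behind it; z points along the fingers, y is the line along which they close (so a half turn about z gives the same grasp; the last joint's range is limited). The gripper opens to 85 mm and grips with 20 to 120 N. Pads are 22 mm wide; open, the fingers measure 114 mm over their backs; the gripper's body (76 mm by 85 mm) begins 54 mm behind the grasp point. The pads swing forward as they close: fully open they stand 13 mm farther back than shut.
Start: joints at [-1.349, 0.259, 1.535, -0, 1.348, -0.203], TCP at [0.227, -0.501, 0.231] pointing down, gripper open.
Joint ranges: [-3.14, 3.14], [-0.91, 2.08], [0.19, 2.58], [-1.22, 4.36], [0.22, 2.71], [-3.12, 3.12]. Speed limits (rad/s): [2.57, 2.57, 3.14, 3.14, 3.14, 3.14].

### API

Orientations are given as a 3x3 rotation matrix whose columns are the frame's x, y, z axes.
In Python, from station import arm gives the robot as it stands.
- The arm moves only by the tool drive_tool, never from a script. Its argument "plan" is a list of rows, each a list of 6 numbers: the shift along the world's x, y, z in mm, then the turn, a rotation vector about the world's x, y, z in rad. A call has 1 to 12 rows; each row shifts and turns the commanded pose from where the row before left it; what a row does not reach is not made up. A row lasts 1/8 s, in which the tool goes at most 62.5 mm and 10.7 degrees, less where a joint would pass 70% of its speed; a pose out of reach is approached as far as the arm can. A call with a gripper value outside its range is refused whole. "claw" is the opening, from 0 (shut) to 1 (fully open), set as the call begins (left out, the last holds). The fingers move at their own pace and stop on an object; the grip force is fixed at half the most. Time passes only in rows, so rows that do not move let the fingers close. It gives the time, the measured TCP pose, the force, the opening and the grip force at its end, in the units of the state.
- arm.get_state(): the state, without advancing time (a new reading comes with each control period).
- arm.snapshot(name): name is "side" or "top"; returns a dict with "pixels" (480x640x3 uint8, red, green, blue), "fx", "fy", "cx", "cy" (pixels), "distortion" ([k1, k2, p1, p2, k3] as OpenCV has them; the pictures are not rectified), "pose" (4x4, takes a point from camera to world coordinates). Camera axes: x right, y up, looking along -z (the intrinsics and any distortion apply to the point x, -y, -z); pixel columns grow to the right and rows downward; lengths in m; the calibration is good to about 2 mm. A picture is of the moment at which its call begins. There is no depth.
- arm.close_job(): hands the job in; it is judged then, once.
Trained networks look in a picture, given as the dict that the camera call returned (one of the last four; its "shot" number tells which), for a name from the list of things; names that differ only in an ending like _2 or _b are one class to them, and where a whole thing is asked for, a point or a joint stands for the part that bears it (a point fixed in the world has none). Each returns a list of dicts, best first, with "p" (0 to 1); they miss things now and then, are a little off and sometimes report something else, mostly with a low value. They report only what shows in the picture. A call takes as long as a camera call.
- arm.regions_of(picture, thing): "region" (480x640 bool, what is visible of it) and "xy" ([column, row] as shares, 0 to 1, of the picture: columns of its width, rows of its height, amid what is visible of it).
- arm.spot_point(picture, thing): "xy" ([column, row] as shares, 0 to 1, of the picture: columns of its width, rows of its height: a listed point, or the origin of a listed thing).
The state is a dict: "clock": time; "joints": joint angles; "qvel": joint speeds; "joint_torque": joint torques, N m; "position": TCP position; "orientation": TCP orientation; "force": force on the tool from outside, world axes, zero at the start; "wrist_torque": the same for the moment, N m; "width": finger opening in m; "finger_force": force on a finger pad.
Only numpy, scipy, OpenCV 4.12 (cv2) and the standard library are available. Lean on these libraries where they do the work, as an engineer would, in place of code of your own. Each camera call takes 0.05 s, during which the arm holds its last target. There are 200 camera calls.

### The job

The chisel has been left out. Press the orange release bar in the niche under the lid of the blue tool chest so that its sprung drawer pops out, lay the chisel in the empty front place of the drawer's wooden rests, next to the screwdriver (blade down in the narrow slot, handle in the wide one; set it down, do not drop it), and then push the drawer home until it clicks and stays shut with the chisel lying in it. Do not bash or force the chest, and leave the other loose things where they are.

Things in the scene. Friction and masses are not known exactly. Their poses are not given: they have to be found in the camera images.
- tool_chest: Blue steel bench chest with grey lid, fixed: 298 mm wide (y), 245 deep, 300 high with its handle. Origin: on the bench under its middle; x points to its back, y to its left side seen from the robot, z up. The drawer bay, front edge at x -100, is 88 mm high; above it a fascia slopes back and up at 40 degrees from level, (x -100, z 94) to (x -35, z 149); above that a bin leans out to the lid.
- lid_lip (a point): Middle of the lower front edge of the chest's grey lid, 98 mm in front of and 242 mm above the chest's origin, out over the release bar; the bin's front runs from here back and down to the head of the fascia. A hand pointing straight down cannot reach the bar: come in below this lip, leaning back towards the robot, square to the fascia.
- release_face (a point): Middle of the outer face of the orange release bar, 34 mm up the slope x 90 mm wide, 14 mm proud of the fascia. z axis: straight out of the fascia, 40 degrees from vertical towards the robot; y: along the bar, the chest's y.
- release (a joint): Travel of the release bar in m: 0 at rest, 0.010 at its rigid stop. It slides square into the fascia against a spring: 3 N at first, and with 5 to 9 N the latch lets go at 5 to 7 mm. It springs back by itself. It also dips 7 mm and returns as the drawer's catch passes the latch: that is the click.
- drawer (a joint): Drawer travel in m: 0 latched, 0.13 fully out (chest's -x). Released, a spring drives it out in about 1 s and holds it there; it passes below the release bar. Pushing in takes 3 N at first, 9 N near home, but about 16 N from 0.020 to 0.010, where its catch lifts the latch. The latch drops at 0, with a rigid stop at -0.003; short of that it comes out again when let go.
- drawer_front (a point): Middle of the outer face of the grey drawer front, 284 mm wide, 76 mm high (8 to 84 mm above the bench), 12 mm in front of the bay when shut. Moves with the drawer; axes as the chest's.
- cradle (a point): Where the chisel's body origin belongs, on the drawer's floor (16 mm above the bench), 58 mm behind the drawer front's inner face, midway across; axes as the chest's; moves with the drawer. The chisel's y lies along this y, handle at +y. Inside width 252 mm (y), sides 60 mm above the bench; a blue screwdriver is fixed 70 mm farther back. Fully out, this point is 70 mm in front of the bay.
- blade_slot (a point): Middle of the mouth of the narrow slot, 24.5 mm wide and 48 mm long, for the blade, in a wooden rest 22 mm high above the drawer's floor, 64 mm to the -y side of the cradle point. The slot goes down to the floor; its mouth has 6 mm bevels. Axes as the chest's.
- handle_slot (a point): Middle of the mouth of the wide slot, 31 mm wide and 28 mm long, for the handle, in the other wooden rest, also 22 mm high, 84 mm to the +y side of the cradle point. Between the two rests (110 mm) the fingers have room down to the floor. Axes as the chest's.
- chisel: Wood chisel on the bench, 210 mm long, 0.14 kg: round yellow handle, 25 mm across, y -5 to 105 mm; flat steel blade, 20 mm wide, 4 mm thick, y -105 to -5 mm, 10 mm above the underside. Origin: middle of its length, on the underside; y points to the handle's end, z up.
- chisel_grip (a point): Point on the axis of the chisel's handle, 35 mm from the origin towards the handle's end, 12.5 mm above the underside, near its centre of mass: grip here, across the handle.
- chisel_tip (a point): Middle of the chisel's cutting edge, at y = -105 mm.
- tape_measure: Yellow tape measure, 70 x 98 x 40 mm, a bystander. Origin: centre of its underside.
- sanding_block: Brown cork sanding block, 64 x 112 x 28 mm, a bystander. Origin: centre of its underside.
- spray_grey: Grey spray can, 67 mm across and 212 mm tall, standing right of the chest, a bystander. Origin: centre of its underside.

How it is judged:
By the outcome, as a careful person would: the job done as asked, in the order asked, and still so for the second after the job is handed in, with the robot touching nothing.
It also fails if it takes over 61 s, if anything falls off the work surface, if the arm or the gripper's body presses on something with over 40 N, if the wrist force passes 120 N, or if a joint passes its speed limit or range.

## Working session

There is one attempt and no reset: what is moved stays moved. The work goes in short steps, Python scripts to look and compute and a tool call to move; the robot and the scene stay as the last step left them, time stands still between calls to the robot, and variables do not carry over. Pictures are saved under pics/ and viewed, at most 10 in all, crops included, and the job is handed in when it is done.

Besides the shell and the picture viewer there is one more tool, called after "Request:" as name(argument=value, ...), one argument or row to a line, values as JSON. drive_tool: Moves the arm, as the interface text tells. Its arguments: {"type":"object","properties":{"plan":{"type":"array","items":{"type":"array","items":{"type":"number"}}},"claw":{"type":"number"}},"required":["plan"]}

```bash
mkdir -p pics; cat > h.py <<'E'
import numpy as np, cv2
from station import arm
def ray(s,xy):
    K=np.array([[s["fx"],0,s["cx"]],[0,s["fy"],s["cy"]],[0,0,1.]])
    p=np.array([[xy[0]*640,xy[1]*480]])
    u=cv2.undistortPoints(p.reshape(1,1,2),K,np.array(s["distortion"]))[0,0]
    T=np.array(s["pose"]); d=T[:3,:3]@np.array([u[0],-u[1],-1]); return T[:3,3],d/np.linalg.norm(d)
def onz(s,xy,z):
    o,d=ray(s,xy); return o+d*(z-o[2])/d[2]
def tri(r):
    A=sum(np.eye(3)-np.outer(d,d) for o,d in r); b=sum((np.eye(3)-np.outer(d,d))@o for o,d in r)
    x=np.linalg.solve(A,b); return x,[round(1000*float(np.linalg.norm((np.eye(3)-np.outer(d,d))@(x-o))),1) for o,d in r]
def look(names,save=None):
    S={c:arm.snapshot(c) for c in("side","top")}
    if save: cv2.imwrite(f"pics/{save}.png",np.hstack([cv2.resize(S[c]["pixels"][:,:,::-1],(400,300)) for c in S])) if False else [cv2.imwrite(f"pics/{save}_{c}.png",S[c]["pixels"][:,:,::-1]) for c in S]
    out={}
    for n in names:
        R={}
        for c in S:
            q=arm.spot_point(S[c],n)
            if q: R[c]=(q[0]["xy"],q[0]["p"])
        print(n,{c:(np.round(np.array(v[0])*[640,480]).tolist(),round(v[1],2)) for c,v in R.items()},end=" ")
        if len(R)==2:
            x,e=tri([ray(S[c],R[c][0]) for c in R]); print(np.round(x*1000,1),e,end=" ")
        print()
        out[n]=R
    return S,out
E
python3 - <<'E'
from h import *
S,o=look(["tool_chest","lid_lip","release_face","drawer_front","chisel","chisel_grip","chisel_tip","tape_measure","sanding_block","spray_grey"],"a")
for n,z in [("chisel",0),("chisel_grip",.0125),("chisel_tip",.01),("tape_measure",0),("sanding_block",0),("spray_grey",0),("tool_chest",0)]:
    print(n,{c:np.round(1000*onz(S[c],v[0],z)[:2]).tolist() for c,v in o[n].items()})
print({c:np.round(S[c]["pose"][:3,3] if hasattr(S[c]["pose"],"shape") else np.array(S[c]["pose"])[:3,3],2) for c in S})
print(arm.get_state()["orientation"],arm.get_state()["clock"])
E
```

```text
tool_chest {'side': ([344.0, 230.0], 0.97), 'top': ([281.0, 209.0], 0.77)} [ 6.816e+02  2.936e+02 -3.000e-01] [1.9, 1.9] 
lid_lip {'side': ([325.0, 179.0], 0.62), 'top': ([279.0, 198.0], 0.96)} [610.  249.7 233. ] [4.6, 4.6] 
release_face {'side': ([325.0, 208.0], 0.83), 'top': ([283.0, 213.0], 0.51)} [613.2 247.2 125.5] [4.0, 4.0] 
drawer_front {'side': ([317.0, 231.0], 0.85), 'top': ([284.0, 229.0], 0.88)} [593.5 240.3  39.9] [0.5, 0.5] 
chisel {'side': ([259.0, 352.0], 0.62), 'top': ([386.0, 318.0], 0.8)} [ 443.5 -192.3  -16.7] [4.8, 4.8] 
chisel_grip {'side': ([267.0, 338.0], 0.56), 'top': ([382.0, 306.0], 0.55)} [ 466.3 -168.6   14.8] [2.5, 2.5] 
chisel_tip {'side': ([240.0, 377.0], 0.94), 'top': ([296.0, 210.0], 0.51)} [524.8  22.6 -39.2] [268.1, 268.1] 
tape_measure {'side': ([281.0, 178.0], 0.53), 'top': ([190.0, 236.0], 0.81)} [461.4 554.7   1.1] [1.9, 1.9] 
sanding_block {'side': ([344.0, 365.0], 0.59), 'top': ([420.0, 258.0], 0.7)} [ 676.7 -236.3    7.1] [1.5, 1.5] 
spray_grey {'side': ([329.0, 319.0], 0.73), 'top': ([377.0, 253.0], 0.82)} [635.5 -91.   11.8] [1.5, 1.5] 
chisel {'side': [449.0, -202.0], 'top': [434.0, -194.0]}
chisel_grip {'side': [468.0, -165.0], 'top': [465.0, -170.0]}
chisel_tip {'side': [411.0, -288.0], 'top': [693.0, 239.0]}
tape_measure {'side': [463.0, 558.0], 'top': [460.0, 554.0]}
sanding_block {'side': [676.0, -232.0], 'top': [681.0, -236.0]}
spray_grey {'side': [635.0, -82.0], 'top': [642.0, -90.0]}
tool_chest {'side': [683.0, 295.0], 'top': [680.0, 293.0]}
{'side': array([ 0.59, -1.16,  1.3 ]), 'top': array([-0.03, -0.16,  1.56])}
[[ 9.11129902e-01  4.12119277e-01  6.29202611e-05]
 [ 4.12119281e-01 -9.11129897e-01 -9.37357620e-05]
 [ 1.86982166e-05  1.11336108e-04 -9.99999994e-01]] 1.1
```

View pics/a_side.png

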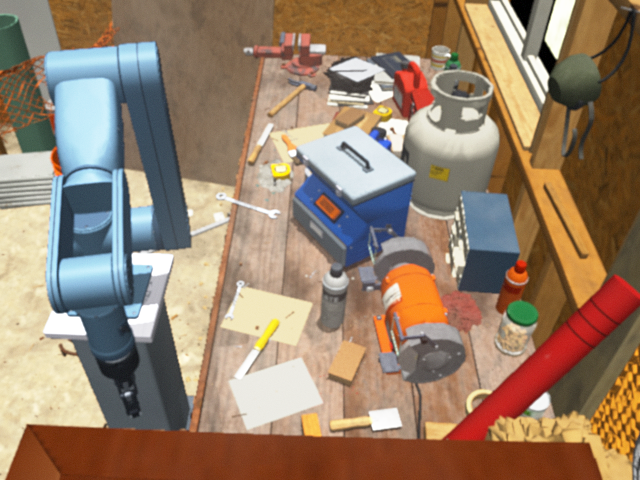

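View pics/a_top.png

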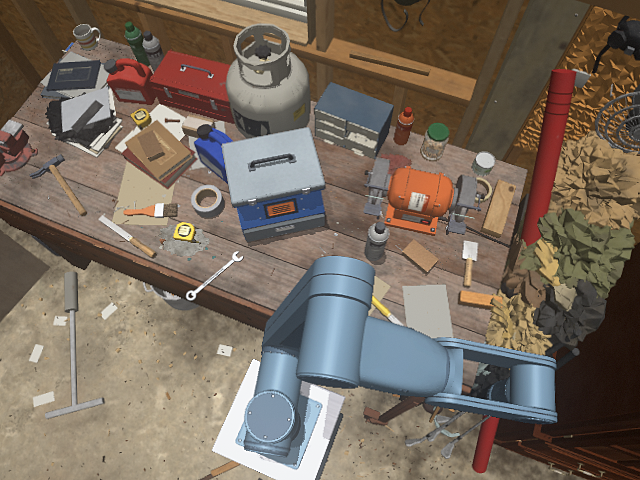

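The side view shows the chest around (345,195), with its orange bar at (327,207). The chisel tip is at (240,377) and its handle at (268,333). In the top view the arm partly covers the chisel. Next I'll zoom in on the drawer-front corners to get the chest yaw.

```bash
python3 - <<'E'
import cv2,numpy as np
a=cv2.imread("pics/a_top.png")[180:255,230:340]; b=cv2.imread("pics/a_side.png")[175:275,285:425]
a=cv2.resize(a,None,fx=5,fy=5,interpolation=cv2.INTER_CUBIC); b=cv2.resize(b,None,fx=5,fy=5,interpolation=cv2.INTER_CUBIC)
cv2.imwrite("pics/z1.png",b[:, :]); cv2.imwrite("pics/z2.png",a)
E
```

```text
(no output)
```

View pics/z1.png

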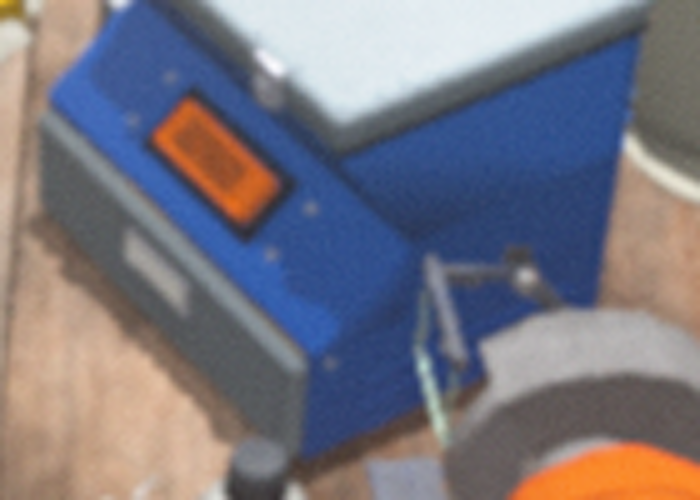

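View pics/z2.png

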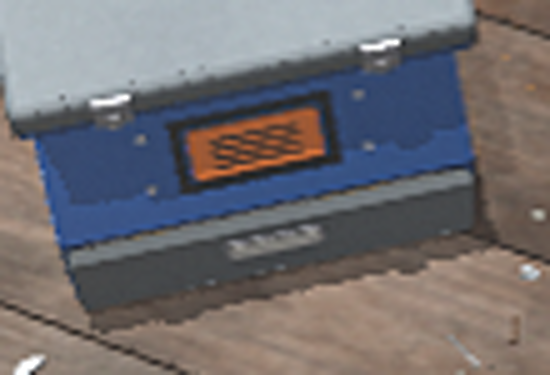

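The crops give the outer corners of the drawer front. In the side image they are (293.5,200), (345,249.3), (345,266) and (293.8,216). In the top image they are (244.6,234), (324.6,218), (324.6,226.4) and (248.4,242.4). I'll fit the chest pose to these.

```bash
cat >> h.py <<'E'
def proj(s,P):
    T=np.array(s["pose"]); p=(np.atleast_2d(P)-T[:3,3])@T[:3,:3]; p=p*[1,-1,-1]
    K=np.array([[s["fx"],0,s["cx"]],[0,s["fy"],s["cy"]],[0,0,1.]])
    return cv2.projectPoints(p,np.zeros(3),np.zeros(3),K,np.array(s["distortion"]))[0][:,0]
def w(c,P):
    P=np.array(P,float); return np.array([c[0]+np.cos(c[2])*P[0]-np.sin(c[2])*P[1], c[1]+np.sin(c[2])*P[0]+np.cos(c[2])*P[1],P[2]])
E
python3 - <<'E'
from h import *
from scipy.optimize import least_squares
S={c:arm.snapshot(c) for c in("side","top")}
F=[(-.112,.142,.084),(-.112,-.142,.084),(-.112,-.142,.008),(-.112,.142,.008),(-.112,0,.046),(-.098,0,.242),(-.0765,0,.1322),(0,0,0)]
obs={"side":[(293.5,200),(345,249.3),(345,266),(293.8,216),(317,231),(325,179),(325,208),(344,230)],
"top":[(244.6,234),(324.6,218),(324.6,226.4),(248.4,242.4),(284,229),(279,198),(283,213),(281,209)]}
def r(c,f=None): return np.concatenate([(proj(S[k],np.array([w(c,p) for p in F]))-np.array(obs[k])).ravel() for k in S])
q=least_squares(r,[.68,.29,.54],loss="soft_l1",x_scale=[.01,.01,.1])
print(q.x,np.degrees(q.x[2])); print(np.round(r(q.x).reshape(2,8,2),1).tolist())
c=q.x; np.save("chest.npy",c)
for n,p in dict(lip=F[5],rel=F[6],front=F[4],cradle_out=(-.170,0,.016),front_out=(-.242,0,.046)).items(): print(n,np.round(1000*w(c,p)))
E
```

```text
[0.68379949 0.29623112 0.62065768] 35.561065666026686
[[[-1.8, -2.3], [-0.9, -0.2], [-2.3, 1.3], [-2.0, -0.3], [-0.6, 0.4], [-3.0, 0.5], [1.7, -1.9], [0.5, -0.7]], [[0.0, -0.7], [1.2, -2.6], [1.1, -1.3], [-0.6, 0.0], [2.3, 0.1], [1.9, 0.1], [-0.8, -4.3], [-0.2, -1.2]]]
lip [604. 239. 242.]
rel [622. 252. 132.]
front [593. 231.  46.]
cradle_out [546. 197.  16.]
front_out [487. 155.  46.]
```

Request:
drive_tool(
  claw=0,
  plan=[
    [24, 56, 4.5, 0, 0, 0.015],
    [24, 56, 4.5, 0, 0, 0.015],
    [24, 56, 4.5, 0, 0, 0.015],
    [24, 56, 4.5, 0, 0, 0.015],
    [24, 56, 4.5, 0, 0, 0.015],
    [24, 56, 4.5, 0, 0, 0.015],
    [24, 56, 4.5, 0, 0, 0.015],
    [24, 56, 4.5, 0, 0, 0.015],
    [24, 56, 4.5, 0, 0, 0.015],
    [24, 56, 4.5, 0, 0, 0.015],
    [24, 56, 4.5, 0, 0, 0.015],
    [24, 56, 4.5, 0, 0, 0.015],
  ],
)

```text
clock: 2.7
position: [0.5153, 0.173, 0.2857]
orientation: [[0.822, 0.569, 0.001], [0.569, -0.822, -0.0], [0.001, 0.001, -1.0]]
force: [1.4, -0.7, 0.3]
width: 0.0001
finger_force: 0.0
```

Request:
drive_tool(
  plan=[
    [0, 0, 0, 0.078, -0.114, 0],
    [0, 0, 0, 0.078, -0.114, 0],
    [0, 0, 0, 0.078, -0.114, 0],
    [0, 0, 0, 0.078, -0.114, 0],
    [0, 0, 0, 0.079, -0.114, 0],
    [0, 0, 0, 0, 0, 0],
  ],
)

```text
clock: 3.45
position: [0.5123, 0.1702, 0.2832]
orientation: [[0.637, 0.565, 0.523], [0.436, -0.825, 0.36], [0.635, -0.001, -0.772]]
force: [-0.8, 0.1, 0.3]
width: 0.0
finger_force: 0.0
```

```bash
python3 - <<'E'
from h import *
S,o=look(["chisel","chisel_grip","chisel_tip","release_face","lid_lip"],"b")
for n,z in [("chisel",0),("chisel_grip",.0125),("chisel_tip",.01)]:
    print(n,{c:np.round(1000*onz(S[c],v[0],z)[:2]).tolist() for c,v in o[n].items()})
for c in S:
    m=arm.regions_of(S[c],"chisel")
    if m:
        m=m[0]["region"]; v,u=np.nonzero(m)
        X=np.array([onz(S[c],((a+.5)/640,(b+.5)/480),.0125)[:2] for a,b in zip(u,v)])*1000
        _,_,V=np.linalg.svd(X-X.mean(0)); t=(X-X.mean(0))@V[0]
        print(c,len(u),X.mean(0),np.degrees(np.arctan2(V[0,1],V[0,0])),X.mean(0)+V[0]*t.min(),X.mean(0)+V[0]*t.max())
st=arm.get_state(); print(st["position"],np.round(st["orientation"],3).tolist(),st["joints"])
a=S["top"]["pixels"][260:340,340:440]; cv2.imwrite("pics/c.png",cv2.resize(a[:,:,::-1],None,fx=5,fy=5))
E
```

```text
chisel {'side': ([258.0, 351.0], 0.72), 'top': ([387.0, 318.0], 0.68)} [ 442.  -196.    -6.8] [5.7, 5.7] 
chisel_grip {'side': ([265.0, 341.0], 0.67), 'top': ([384.0, 308.0], 0.91)} [ 461.4 -177.1   14.5] [2.2, 2.2] 
chisel_tip {'side': ([243.0, 379.0], 0.77), 'top': ([409.0, 336.0], 0.97)} [ 410.4 -282.7  -10.1] [4.9, 4.9] 
release_face {'side': ([327.0, 206.0], 0.71), 'top': ([279.0, 207.0], 0.54)} [623.8 265.7 122.5] [3.0, 3.0] 
lid_lip {'side': ([323.0, 179.0], 0.59), 'top': ([279.0, 198.0], 0.92)} [605.  247.3 237.7] [2.4, 2.4] 
chisel {'side': [447.0, -197.0], 'top': [435.0, -198.0]}
chisel_grip {'side': [463.0, -174.0], 'top': [460.0, -178.0]}
chisel_tip {'side': [417.0, -293.0], 'top': [400.0, -283.0]}
side 509 [ 448.86975749 -196.38705102] -113.64114975332163 [ 490.87648489 -100.42537075] [ 404.9825404  -296.64458964]
top 378 [ 445.94160731 -192.07139041] -114.69946083583795 [ 487.35203847 -102.03642412] [ 401.16930203 -289.41577647]
[0.51470285 0.17097709 0.2852426 ] [[0.634, 0.568, 0.525], [0.439, -0.823, 0.361], [0.637, 0.002, -0.771]] [-0.2100328  -0.13522305  2.03099027  0.66443224  0.84756436  0.40740445]
```

Request:
drive_tool(
  plan=[
    [19, 14, -28, 0, 0, 0],
    [25, 19, -38, 0, 0, 0],
    [25, 19, -38, 0, 0, 0],
    [16, 13, -24, 0, 0, 0],
    [8, 6, -12, 0, 0, 0],
    [0, 0, 0, 0, 0, 0],
  ],
)

```text
clock: 4.9
position: [0.6074, 0.2423, 0.1438]
orientation: [[0.635, 0.568, 0.524], [0.439, -0.823, 0.361], [0.636, 0.001, -0.772]]
force: [0.5, -0.6, 0.1]
width: -0.0
finger_force: 0.0
```

```bash
python3 - <<'E'
from h import *
S={c:arm.snapshot(c) for c in("side","top")}
b=cv2.resize(S["side"]["pixels"][150:250,270:390],None,fx=4,fy=4,interpolation=cv2.INTER_CUBIC)
a=cv2.resize(S["top"]["pixels"][170:270,230:310],None,fx=4,fy=4,interpolation=cv2.INTER_CUBIC)
cv2.imwrite("pics/d.png",np.hstack([b,a])[:,:,::-1])
E
```

```text
(no output)
```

View pics/d.png

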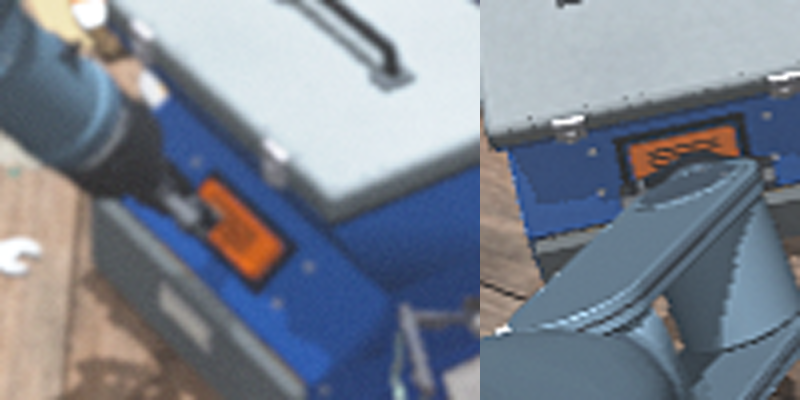

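The picture shows the fingertips at about (210,215) in the side crop, near the bar's left lower corner; the bar centre is at (246,232). I'll check the offset numerically.

```bash
python3 - <<'E'
from h import *
from scipy.optimize import least_squares
S={c:arm.snapshot(c) for c in("side","top")}
st=arm.get_state(); p=st["position"]; d=np.array(st["orientation"])[:,2]
for k in(0,.01,.018): print(k,np.round(proj(S["side"],p+d*k),1))
# orange mask centroid from first pictures
c=np.load("chest.npy")
for n in S:
    im=cv2.imread(f"pics/a_{n}.png").astype(int); B,G,R=im[...,0],im[...,1],im[...,2]
    m=(R>140)&(G<130)&(B<80)&(R>1.6*G); box=np.zeros_like(m); 
    if n=="side": box[185:230,305:350]=1
    else: box[195:222,262:302]=1
    v,u=np.nonzero(m&box); pix=np.array([u.mean(),v.mean()])
    print(n,len(u),pix+.5, proj(S[n],w(c,(-.0765,0,.1322))), "corner proj",np.round(proj(S[n],np.array([w(c,(-.0765+a*.766*.017,b*.045,.1322+a*.643*.017)) for a,b in((1,1),(1,-1),(-1,-1),(-1,1))])),1).tolist(),
      "box",u.min(),u.max(),v.min(),v.max())
    globals()[n]=ray(S[n],(pix+.5)/[640,480])
print(tri([side,top]))
E
```

```text
0 [[322.3 204.5]]
0.01 [[324.  205.8]]
0.018 [[325.3 206.8]]
side 285 [327.99824561 207.25087719] [[326.73384079 206.08965999]] corner proj [[321.9, 194.0], [339.1, 209.9], [331.7, 218.5], [314.8, 202.4]] box 316 339 195 218
top 149 [280.90268456 208.80201342] [[282.24053621 208.71368154]] corner proj [[268.0, 206.7], [294.3, 201.0], [296.3, 210.7], [270.2, 216.4]] box 268 294 202 215
(array([0.62532067, 0.25935947, 0.1209815 ]), [0.6, 0.6])
```

Request:
drive_tool(
  plan=[
    [7, 3, -5, 0, 0, 0],
    [4, 3, -6, 0, 0, 0],
    [2, 1.5, -3, 0, 0, 0],
    [0, 0, 0, 0, 0, 0],
  ],
)

```text
clock: 5.6
position: [0.6207, 0.2495, 0.1309]
orientation: [[0.634, 0.568, 0.525], [0.439, -0.823, 0.361], [0.637, 0.002, -0.771]]
force: [0.4, -0.1, 0.3]
width: 0.0
finger_force: 0.0
```

Request:
drive_tool(
  plan=[
    [1.5, 1, -2.3, 0, 0, 0],
    [1.5, 1, -2.3, 0, 0, 0],
    [0, 0, 0, 0, 0, 0],
  ],
)

```text
clock: 5.98
position: [0.6237, 0.2514, 0.1266]
orientation: [[0.634, 0.568, 0.526], [0.439, -0.823, 0.361], [0.637, 0.002, -0.771]]
force: [0.2, 0.1, 0.0]
width: 0.0001
finger_force: 0.0
```

Request:
drive_tool(
  plan=[
    [1.5, 1, -2.3, 0, 0, 0],
    [1.5, 1, -2.3, 0, 0, 0],
    [0, 0, 0, 0, 0, 0],
  ],
)

```text
clock: 6.35
position: [0.6262, 0.2532, 0.1231]
orientation: [[0.633, 0.568, 0.527], [0.439, -0.823, 0.361], [0.638, 0.003, -0.77]]
force: [-14.0, -8.8, 16.3]
width: -0.0001
finger_force: 11.2
```

```bash
python3 - <<'E'
from h import *
s=arm.snapshot("side"); t=arm.snapshot("top"); st=arm.get_state(); print(st["force"],st["position"],proj(s,st["position"]))
b=cv2.resize(s["pixels"][150:270,260:380],None,fx=5,fy=5,interpolation=cv2.INTER_CUBIC)
cv2.imwrite("pics/e.png",b[:,:,::-1])
E
```

```text
[-14.70935123  -8.15931861  15.06181431] [0.62615048 0.25316391 0.12308158] [[328.13067253 208.14151312]]
```

View pics/e.png

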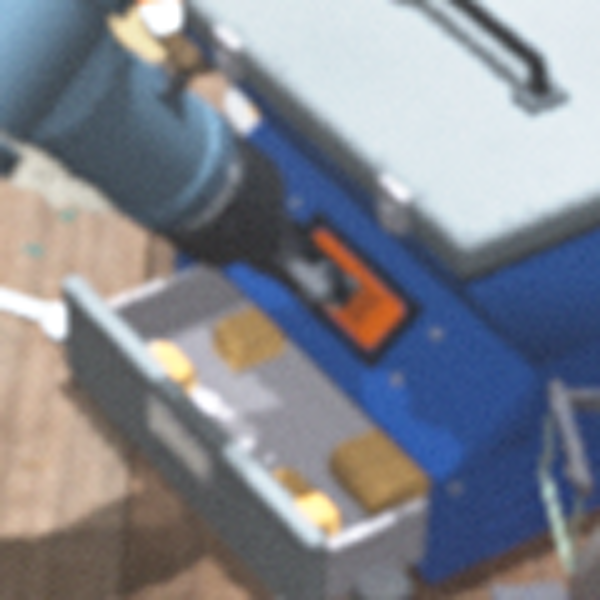

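The drawer has popped out, and the picture shows its two rests and the screwdriver. I'll retreat, then go over the chisel.

Request:
drive_tool(
  claw=0.6,
  plan=[
    [-13, -9, 19, 0, 0, 0],
    [-24, -16, 35, 0, 0, 0],
    [-26, -18, 38, 0, 0, 0],
    [-16, -11, 23, 0, 0, 0],
    [-12, -45, 0, -0.098, 0.143, 0],
    [-12, -45, 0, -0.098, 0.143, 0],
    [-12, -45, 0, -0.098, 0.143, 0],
    [-12, -45, 0, -0.098, 0.143, 0],
    [-10, -47, -10, 0, 0, 0.135],
    [-10, -47, -10, 0, 0, 0.135],
    [-10, -47, -10, 0, 0, 0.135],
    [-10, -46, -10, 0, 0, 0.135],
  ],
)

```text
clock: 7.95
position: [0.4596, -0.169, 0.1966]
orientation: [[0.409, 0.912, -0.001], [0.912, -0.409, -0.002], [-0.002, 0.0, -1.0]]
force: [0.7, 0.4, 0.2]
width: 0.0511
finger_force: 0.0
```

```bash
python3 - <<'E'
from h import *
S,o=look(["cradle","blade_slot","handle_slot","drawer_front","chisel_grip","chisel_tip","chisel"],"f")
c=np.load("chest.npy")
for n,p in dict(cradle=(-.17,0,.016),blade_slot=(-.17,-.064,.038),handle_slot=(-.17,.084,.038),drawer_front=(-.242,0,.046)).items():
    P=w(c,p); print(n,np.round(P*1000),{k:(np.round(proj(S[k],P)[0],1).tolist()) for k in S},{k:np.round(1000*onz(S[k],v[0],p[2])[:2]).tolist() for k,v in o[n].items()})
for n,z in [("chisel",0),("chisel_grip",.0125),("chisel_tip",.01)]:
    print(n,{k:np.round(1000*onz(S[k],v[0],z)[:2]).tolist() for k,v in o[n].items()})
st=arm.get_state(); print(st["position"],np.round(st["orientation"],3).tolist(),st["joints"])
a=S["top"]["pixels"][190:290,220:340]; b=S["side"]["pixels"][180:300,265:365]
cv2.imwrite("pics/g.png",np.hstack([cv2.resize(a,(420,350),interpolation=2),cv2.resize(b,(375,450),interpolation=2)[:350]])[:,:,::-1])
E
```

```text
cradle {'side': ([299.0, 244.0], 0.64), 'top': ([293.0, 245.0], 0.94)} [544.  184.9  39.4] [5.0, 5.0] 
blade_slot {'side': ([312.0, 252.0], 0.93)} 
handle_slot {'side': ([287.0, 223.0], 0.96), 'top': ([263.0, 250.0], 0.91)} [496.6 277.7  34.2] [2.8, 2.8] 
drawer_front {'side': ([280.0, 243.0], 0.57), 'top': ([290.0, 265.0], 0.58)} [477.9 166.3  47.4] [5.2, 5.2] 
chisel_grip {'side': ([266.0, 341.0], 0.59), 'top': ([380.0, 306.0], 0.78)} [ 465.8 -162.3   -1.8] [0.3, 0.3] 
chisel_tip {'side': ([241.0, 377.0], 0.6), 'top': ([412.0, 338.0], 0.85)} [ 405.2 -292.9    9.9] [7.3, 7.3] 
chisel {'side': ([257.0, 355.0], 0.64), 'top': ([386.0, 317.0], 0.83)} [ 441.9 -194.9  -21.4] [0.3, 0.3] 
cradle [546. 197.  16.] {'side': [300.8, 245.4], 'top': [290.3, 247.3]} {'side': [539.0, 206.0], 'top': [558.0, 193.0]}
blade_slot [583. 145.  38.] {'side': [312.5, 252.3], 'top': [308.0, 240.7]} {'side': [582.0, 146.0]}
handle_slot [497. 266.  38.] {'side': [286.2, 225.0], 'top': [266.1, 250.1]} {'side': [499.0, 276.0], 'top': [493.0, 275.0]}
drawer_front [487. 155.  46.] {'side': [280.9, 247.1], 'top': [294.3, 262.7]} {'side': [482.0, 172.0], 'top': [473.0, 164.0]}
chisel {'side': [445.0, -210.0], 'top': [435.0, -195.0]}
chisel_grip {'side': [467.0, -173.0], 'top': [461.0, -162.0]}
chisel_tip {'side': [411.0, -289.0], 'top': [398.0, -296.0]}
[ 0.45979331 -0.16737651  0.19717724] [[0.413, 0.911, -0.001], [0.911, -0.413, -0.002], [-0.002, -0.0, -1.0]] [-0.57590918  0.17682946  1.72769672 -0.00231887  1.23680706 -0.14920629]
```

View pics/g.png

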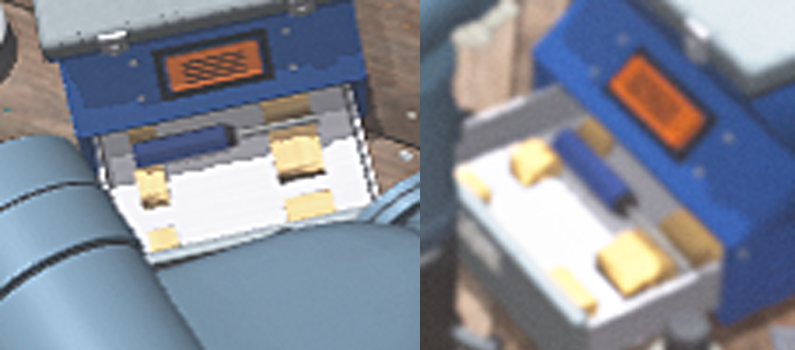

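The crop shows both rests with the slots open. Handle slot is near top pixel (265,251) and blade slot near (307,242.5), both within about 2 px of prediction. Next I'll grasp the chisel.

Request:
drive_tool(
  plan=[
    [0, 1, -55, 0, 0, 0],
    [0, 0, -60, 0, 0, 0],
    [0, 0, -40, 0, 0, 0],
    [0, 0, -25, 0, 0, 0],
    [0, 0, -9, 0, 0, 0],
    [0, 0, -4, 0, 0, 0],
    [0, 0, 0, 0, 0, 0],
  ],
)

```text
clock: 9.62
position: [0.4603, -0.167, 0.0048]
orientation: [[0.414, 0.91, 0.0], [0.91, -0.414, -0.003], [-0.002, 0.001, -1.0]]
force: [0.1, 0.3, -0.3]
width: 0.051
finger_force: 0.0
```

Request:
drive_tool(
  claw=0,
  plan=[
    [0, 0, 0, 0, 0, 0],
    [0, 0, 0, 0, 0, 0],
    [0, 0, 0, 0, 0, 0],
    [0, 0, 0, 0, 0, 0],
    [0, 0, 0, 0, 0, 0],
    [0, 0, 0, 0, 0, 0],
  ],
)

```text
clock: 10.38
position: [0.4602, -0.167, 0.0052]
orientation: [[0.413, 0.911, 0.0], [0.911, -0.413, -0.003], [-0.003, 0.002, -1.0]]
force: [-1.0, 0.5, 4.9]
width: 0.0232
finger_force: 59.0
```

```bash
python3 - <<'E'
from h import *
c=np.load("chest.npy")
S={k:arm.snapshot(k) for k in("side","top")}
for n,o in(("top",(230,200)),("side",(270,195))):
    hsv=cv2.cvtColor(cv2.imread(f"pics/f_{n}.png"),cv2.COLOR_BGR2HSV)
    m=cv2.inRange(hsv,(12,60,185),(32,255,255)); z=np.zeros_like(m)
    if n=="top": z[225:270,245:335]=255
    else: z[200:275,270:340]=255
    m&=z; N,L,st,ce=cv2.connectedComponentsWithStats(m)
    for i in range(1,N):
        if st[i,4]>8:
            v,u=np.nonzero(L==i)
            X=np.array([1000*onz(S[n],((a+.5)/640,(b+.5)/480),.038) for a,b in zip(u,v)])/1000
            q=X[:,:2]-c[:2]; R=np.array([[np.cos(c[2]),np.sin(c[2])],[-np.sin(c[2]),np.cos(c[2])]]); q=(q@R.T)*1000
            print(n,st[i].tolist(),"chest x",np.percentile(q[:,0],[4,50,96]).round(1),"y",np.percentile(q[:,1],[4,50,96]).round(1))
E
```

```text
top [297, 229, 15, 10, 128] chest x [-160.7 -142.2 -125.6] y [-79.7 -59.8 -37.4]
top [258, 239, 10, 8, 61] chest x [-155.9 -141.3 -126.3] y [75.8 87.3 99.8]
top [301, 244, 15, 9, 86] chest x [-211.2 -200.5 -189.2] y [-79.3 -58.7 -37.7]
top [262, 255, 9, 7, 44] chest x [-210.3 -200.6 -190.8] y [ 77.   88.3 100.1]
side [285, 200, 4, 7, 14] chest x [-118.9 -110.7  -99.7] y [162.8 174.  181.4]
side [289, 217, 12, 13, 93] chest x [-162.2 -144.  -122.9] y [55.  73.4 98. ]
side [278, 227, 6, 6, 16] chest x [-201.3 -196.7 -193.6] y [59.8 69.2 84.7]
side [333, 237, 7, 8, 23] chest x [-81.2 -78.3 -73.1] y [-77.4 -62.7 -48. ]
side [312, 241, 20, 18, 195] chest x [-164.8 -137.7 -114.7] y [-95.3 -69.5 -44.8]
side [302, 252, 6, 6, 12] chest x [-198.  -195.5 -193.1] y [-72.  -57.9 -49. ]
side [308, 259, 4, 5, 14] chest x [-201.8 -197.  -192.1] y [-100.9  -92.4  -85.4]
```

Grasped (width 23 mm, 59 N). I'll lift, swing it to the chest's yaw and hover over the drawer.

Request:
drive_tool(
  plan=[
    [0, 0, 15, 0, 0, 0],
    [0, 0, 40, 0, 0, 0],
    [0, 0, 50, 0, 0, 0],
    [8, 48, 10, 0, 0, 0.131],
    [8, 49, 10, 0, 0, 0.131],
    [8, 49, 10, 0, 0, 0.131],
    [8, 49, 0, 0, 0, 0.131],
    [8, 49, 0, 0, 0, 0.131],
    [8, 49, 0, 0, 0, 0.131],
    [8, 49, 0, 0, 0, 0.131],
    [7, 49, 0, 0, 0, 0.131],
  ],
)

```text
clock: 11.85
position: [0.5227, 0.2261, 0.1402]
orientation: [[-0.586, 0.81, 0.002], [0.81, 0.586, -0.002], [-0.003, 0.001, -1.0]]
force: [-0.2, -0.5, -0.9]
width: 0.0232
finger_force: 59.4
```

Request:
drive_tool(
  plan=[
    [0, 0, 0, 0, 0, 0],
    [0, 0, 0, 0, 0, 0],
  ],
)

```text
clock: 12.1
position: [0.5223, 0.2242, 0.1395]
orientation: [[-0.582, 0.813, 0.001], [0.813, 0.582, -0.002], [-0.003, -0.001, -1.0]]
force: [-0.7, 0.7, -1.7]
width: 0.0231
finger_force: 59.5
```

```bash
python3 - <<'E'
from h import *
S,o=look(["chisel_tip","chisel_grip","cradle","blade_slot","handle_slot"],"h")
st=arm.get_state(); p=st["position"]; print(p,np.round(st["orientation"],3).tolist(),st["width"],st["force"])
a=S["top"]["pixels"][190:290,230:330]; b=S["side"]["pixels"][170:270,270:370]
cv2.imwrite("pics/i.png",np.hstack([cv2.resize(a,(400,400),interpolation=2),cv2.resize(b,(400,400),interpolation=2)])[:,:,::-1])
E
```

```text
chisel_tip {'side': ([326.0, 235.0], 0.8), 'top': ([316.0, 224.0], 0.48)} [617.5 129.6 121.7] [3.9, 3.9] 
chisel_grip {'side': ([294.0, 210.0], 0.73)} 
cradle {'side': ([301.0, 246.0], 0.73), 'top': ([290.0, 245.0], 0.65)} [549.1 198.6  15. ] [3.5, 3.5] 
blade_slot {'side': ([314.0, 252.0], 0.57), 'top': ([308.0, 239.0], 0.66)} [588.4 147.2  39.3] [0.9, 0.9] 
handle_slot {'side': ([285.0, 225.0], 0.98), 'top': ([262.0, 250.0], 0.83)} [493.4 280.2  25. ] [1.9, 1.9] 
[0.52272542 0.22419005 0.13910505] [[-0.582, 0.813, 0.001], [0.813, 0.582, -0.002], [-0.002, -0.0, -1.0]] 0.023174670564819713 [ 0.31495409 -0.0015103  -1.46166322]
```

View pics/i.png

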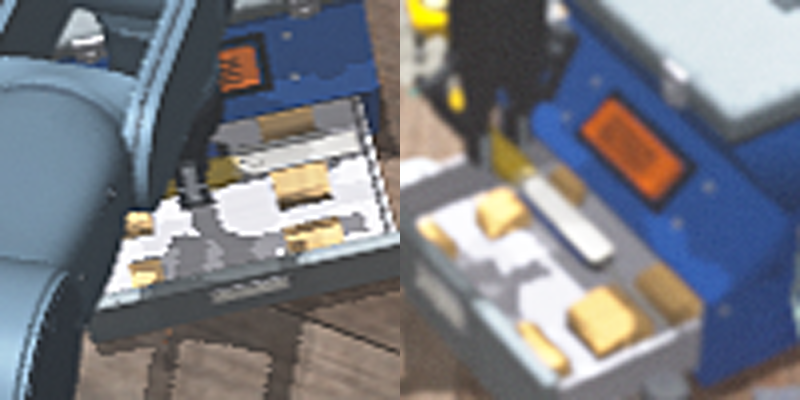

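The picture shows the chisel held level above the drawer, its blade at side-crop (570,220) and parallel to the rests. I'll go lower and measure the blade against the slot with little parallax.

Request:
drive_tool(
  plan=[
    [0, 0, -35, 0, 0, 0],
    [0, 0, -30, 0, 0, 0],
    [0, 0, -12, 0, 0, 0],
    [0, 0, 0, 0, 0, 0],
    [0, 0, 0, 0, 0, 0],
  ],
)

```text
clock: 13.32
position: [0.5237, 0.2246, 0.0633]
orientation: [[-0.582, 0.813, 0.003], [0.813, 0.582, -0.001], [-0.003, 0.002, -1.0]]
force: [0.1, 0.8, -1.2]
width: 0.0232
finger_force: 59.4
```

```bash
python3 - <<'E'
from h import *
S={k:arm.snapshot(k) for k in("side","top")}
for k in S: cv2.imwrite(f"pics/j_{k}.png",S[k]["pixels"][:,:,::-1])
st=arm.get_state(); p=np.array(st["position"]); R=np.array(st["orientation"]); print(p,st["force"])
ax=R[:,0]*np.sign(R[1,0]); la=R[:,1]  # handle dir, across
zt=p[2]-.005
g=p.copy(); 
out=[]
for k in S:
    im=S[k]["pixels"].copy(); big=None
    # model blade outline (top face z=zt+.014) and predicted slot mouths
    q=[g-ax*(.035+a)+la*b for a,b in((.105,.01),(.105,-.01),(.02,-.01),(.02,.01))]
    for e in q: e[2]=zt+.014
    c=np.load("chest.npy")
    s1=[w(c,(-.17+a*.01225,-.064+b*.024,.038)) for a,b in((1,1),(1,-1),(-1,-1),(-1,1))]
    s2=[w(c,(-.17+a*.0155,.084+b*.014,.038)) for a,b in((1,1),(1,-1),(-1,-1),(-1,1))]
    o=np.array((255,200) if k=="top" else (275,200)); f=8 if k=="top" else 5
    n=(80,60) if k=="top" else (75,75)
    f=400/n[0]
    crop=cv2.resize(im[o[1]:o[1]+n[1],o[0]:o[0]+n[0]],None,fx=f,fy=f,interpolation=cv2.INTER_CUBIC)
    for P,col in((q,(255,0,0)),(s1,(0,160,0)),(s2,(0,160,0))):
        uv=((proj(S[k],np.array(P))+.0-o)*f).astype(int); cv2.polylines(crop,[uv.reshape(-1,1,2)],True,col,1)
    out.append(cv2.copyMakeBorder(crop,0,400-crop.shape[0],0,0,0))
cv2.imwrite("pics/k.png",np.hstack(out)[:,:,::-1])
E
```

```text
[0.52369441 0.22463686 0.06342283] [ 0.47564344  0.84595773 -1.28909663]
```

View pics/k.png

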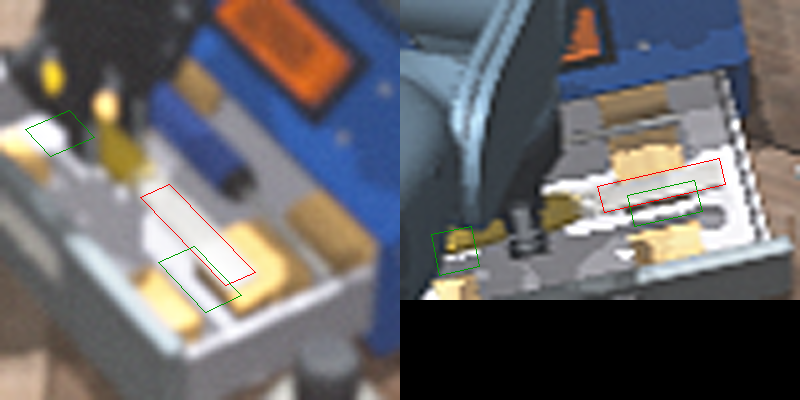

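The overlay shows the modelled blade outline lying on the real blade in both views, so arm and cameras agree. The predicted slots are within a few mm. I'll take one profile across the slots to finish the alignment.

```bash
python3 - <<'E'
from h import *
c=np.load("chest.npy"); S={k:arm.snapshot(k) for k in("side","top")}
st=arm.get_state(); p=np.array(st["position"]); q=p[:2]-c[:2]; print("grip in chest",1000*(np.cos(c[2])*q[0]+np.sin(c[2])*q[1]),1000*(-np.sin(c[2])*q[0]+np.cos(c[2])*q[1]))
xs=np.arange(-.220,-.118,.004); print((xs*1000).astype(int).tolist())
for k in S:
    im=cv2.imread(f"pics/f_{k}.png").astype(np.float32); B=im[...,2]-im[...,0]   # yellow = R-B
    for n,ys in(("blade",np.arange(-.080,-.044,.003)),("handle",np.arange(.076,.094,.003))):
        v=[]
        for x in xs:
            uv=proj(S[k],np.array([w(c,(x,y,.038)) for y in ys])).astype(np.float32)
            v.append(np.median(cv2.remap(B,uv[:,:1],uv[:,1:],cv2.INTER_LINEAR)))
        print(k,n,np.round(v).astype(int).tolist())
E
```

```text
grip in chest -172.2230864873765 34.972305890586775
[-220, -216, -212, -208, -204, -199, -195, -191, -187, -183, -179, -175, -171, -167, -163, -159, -155, -151, -147, -143, -139, -135, -131, -127, -123, -119]
side blade [-15, -20, -11, 8, 39, 56, 61, 47, 14, -1, -1, -1, -2, 32, 85, 99, 90, 70, 63, 62, 63, 64, 63, 68, 90, 104]
side handle [-20, -23, -18, 6, 35, 58, 62, 37, 7, -2, -1, -1, -1, -2, 6, 50, 98, 83, 71, 60, 57, 58, 63, 86, 94, 41]
top blade [-28, -22, 4, 75, 79, 70, 69, 77, 76, 19, -6, -3, -1, 3, 24, 58, 80, 75, 73, 74, 74, 75, 75, 77, 70, 61]
top handle [-16, -21, -17, 51, 81, 78, 77, 80, 51, -5, -5, -3, -3, -2, 13, 45, 65, 78, 77, 71, 70, 69, 69, 70, 69, 45]
```

Request:
drive_tool(
  plan=[
    [1.6, 1.2, -5, 0, 0, 0],
    [0, 0, -10, 0, 0, 0],
    [0, 0, -6, 0, 0, 0],
    [0, 0, -4, 0, 0, 0],
    [0, 0, -3, 0, 0, 0],
    [0, 0, 0, 0, 0, 0],
  ],
)

```text
clock: 14.28
position: [0.5242, 0.2256, 0.0339]
orientation: [[-0.582, 0.813, 0.001], [0.813, 0.582, -0.002], [-0.002, -0.001, -1.0]]
force: [-0.2, -0.2, -1.4]
width: 0.0234
finger_force: 59.4
```

Request:
drive_tool(
  plan=[
    [0, 0, -3, 0, 0, 0],
    [0, 0, -3, 0, 0, 0],
    [0, 0, -2, 0, 0, 0],
    [0, 0, -1.5, 0, 0, 0],
    [0, 0, 0, 0, 0, 0],
  ],
)

```text
clock: 14.9
position: [0.5242, 0.2256, 0.0245]
orientation: [[-0.582, 0.813, 0.001], [0.813, 0.582, -0.002], [-0.002, -0.0, -1.0]]
force: [-0.7, -0.9, -1.3]
width: 0.0234
finger_force: 59.4
```

Request:
drive_tool(
  plan=[
    [0, 0, -2, 0, 0, 0],
    [0, 0, -1, 0, 0, 0],
    [0, 0, -0.5, 0, 0, 0],
    [0, 0, 0, 0, 0, 0],
  ],
)

```text
clock: 15.4
position: [0.5243, 0.2256, 0.0213]
orientation: [[-0.582, 0.813, 0.001], [0.813, 0.582, -0.002], [-0.002, -0.0, -1.0]]
force: [-1.2, 0.0, 1.4]
width: 0.0231
finger_force: 59.7
```

It's on the floor. I'll open gently and rise.

Request:
drive_tool(
  claw=0.55,
  plan=[
    [0, 0, 0, 0, 0, 0],
    [0, 0, 0, 0, 0, 0],
    [0, 0, 0, 0, 0, 0],
    [0, 0, 0, 0, 0, 0],
  ],
)

```text
clock: 15.9
position: [0.5252, 0.2259, 0.0215]
orientation: [[-0.582, 0.813, 0.003], [0.813, 0.582, -0.001], [-0.003, 0.002, -1.0]]
force: [2.7, 2.3, 1.6]
width: 0.047
finger_force: 0.0
```

Request:
drive_tool(
  plan=[
    [0, 0, 10, 0, 0, 0],
    [0, 0, 25, 0, 0, 0],
    [0, 0, 45, 0, 0, 0],
    [0, 0, 60, 0, 0, 0],
    [-15, -15, 45, 0, 0, 0],
    [-30, -30, 0, 0, 0, 0],
    [-40, -40, 0, 0, 0, 0],
    [-40, -40, 0, 0, 0, 0],
    [-30, -30, 0, 0, 0, 0],
    [0, 0, 0, 0, 0, 0],
  ],
)

```text
clock: 17.15
position: [0.3665, 0.0694, 0.2062]
orientation: [[-0.58, 0.814, -0.001], [0.814, 0.58, -0.002], [-0.002, -0.002, -1.0]]
force: [0.8, 1.1, 0.9]
width: 0.047
finger_force: 0.0
```

```bash
python3 - <<'E'
from h import *
S,o=look(["chisel_tip","chisel","chisel_grip","cradle"],"l")
c=np.load("chest.npy")
for n,p in dict(chisel_tip=(-.17,-.105,.028),chisel=(-.17,0,.016),chisel_grip=(-.17,.035,.0285)).items(): print(n,{k:np.round(proj(S[k],w(c,p))[0],1).tolist() for k in S})
st=arm.get_state(); print(st["position"],np.round(st["orientation"],3).tolist(),st["joints"])
a=S["top"]["pixels"][200:275,240:340]; b=S["side"]["pixels"][195:270,270:345]
cv2.imwrite("pics/m.png",np.hstack([cv2.resize(a,(440,330),interpolation=2),cv2.resize(b,(330,330),interpolation=2)])[:,:,::-1])
E
```

```text
chisel_tip {'side': ([323.0, 263.0], 0.67)} 
chisel {'side': ([299.0, 244.0], 0.73)} 
chisel_grip {'side': ([294.0, 234.0], 0.85), 'top': ([279.0, 248.0], 0.43)} [522.2 226.9  36.3] [0.0, 0.0] 
cradle {'side': ([303.0, 244.0], 0.79), 'top': ([293.0, 245.0], 0.7)} [551.7 187.7  31.2] [0.1, 0.1] 
chisel_tip {'side': [320.1, 262.7], 'top': [319.5, 239.3]}
chisel {'side': [300.8, 245.4], 'top': [290.3, 247.3]}
chisel_grip {'side': [294.6, 236.0], 'top': [280.2, 248.1]}
[0.36946581 0.07095488 0.20591271] [[-0.583, 0.812, 0.0], [0.812, 0.583, -0.002], [-0.002, -0.001, -1.0]] [-1.07477633e-01 -4.42883130e-02  1.94639494e+00 -1.85639134e-03
  1.23884786e+00 -7.29503777e-01]
```

View pics/m.png

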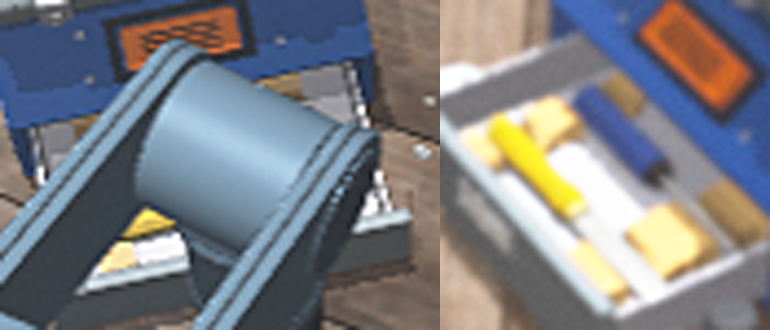

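The picture shows the chisel seated in both slots, yellow handle at side-crop (535,165) with the screwdriver behind it. I'll close the fingers, turn and tilt them, and come in front of the drawer.

Request:
drive_tool(
  claw=0,
  plan=[
    [0, 0, 0, 0, 0, -0.1745],
    [0, 0, 0, 0, 0, -0.1745],
    [0, 0, 0, 0, 0, -0.1745],
    [0, 0, 0, 0, 0, -0.1745],
    [0, 0, 0, 0, 0, -0.1745],
    [0, 0, 0, 0, 0, -0.1745],
    [0, 0, 0, 0, 0, -0.1745],
    [0, 0, 0, 0, 0, -0.1745],
    [0, 0, 0, 0, 0, -0.1745],
    [0, 0, 0, 0, 0, 0],
  ],
)

```text
clock: 18.9
position: [0.3694, 0.0707, 0.206]
orientation: [[0.812, 0.584, -0.002], [0.584, -0.812, -0.001], [-0.002, -0.0, -1.0]]
force: [0.1, 0.2, -1.0]
width: -0.0
finger_force: 0.0
```

Request:
drive_tool(
  plan=[
    [0, 0, 0, 0.1016, -0.142, 0],
    [0, 0, 0, 0.1016, -0.142, 0],
    [0, 0, 0, 0.1016, -0.142, 0],
    [0, 0, 0, 0.1016, -0.142, 0],
    [0, 0, 0, 0.1016, -0.142, 0],
    [17, 12.5, -40, 0, 0, 0],
    [17, 12.5, -40, 0, 0, 0],
    [17, 12.5, -40, 0, 0, 0],
    [17, 12.5, -40, 0, 0, 0],
    [0, 0, 0, 0, 0, 0],
  ],
)

```text
clock: 20.15
position: [0.4282, 0.1228, 0.0435]
orientation: [[0.6, 0.595, 0.534], [0.417, -0.803, 0.426], [0.683, -0.033, -0.73]]
force: [-0.2, 0.5, -0.3]
width: 0.0004
finger_force: 0.0
```

```bash
python3 - <<'E'
from h import *
c=np.load("chest.npy"); st=arm.get_state(); p=np.array(st["position"]); q=p[:2]-c[:2]
print("chest xy",1000*(np.cos(c[2])*q[0]+np.sin(c[2])*q[1]),1000*(-np.sin(c[2])*q[0]+np.cos(c[2])*q[1]),p[2]); print(st["joints"],st["force"])
E
```

```text
chest xy -308.80032349750604 7.588481083018545 0.043485520298792844
[-0.59569949  0.31626591  2.57460847  1.59482453  0.71109497 -1.15095937] [-0.18411187  0.50296662 -0.25896353]
```

Request:
drive_tool(
  plan=[
    [16, 11.5, 0, 0, 0, 0],
    [16, 11.5, 0, 0, 0, 0],
    [0, 0, 0, 0, 0, 0],
  ],
)

```text
clock: 20.52
position: [0.4628, 0.1443, 0.0494]
orientation: [[0.59, 0.596, 0.545], [0.423, -0.803, 0.421], [0.688, -0.018, -0.725]]
force: [0.3, 0.5, 0.4]
width: 0.0003
finger_force: 0.0
```

```bash
python3 - <<'E'
from h import *
c=np.load("chest.npy"); st=arm.get_state(); p=np.array(st["position"]); q=p[:2]-c[:2]
print("chest xy",1000*(np.cos(c[2])*q[0]+np.sin(c[2])*q[1]),1000*(-np.sin(c[2])*q[0]+np.cos(c[2])*q[1]),p[2]); print(st["joints"],st["force"])
E
```

```text
chest xy -268.08271939943523 4.936515884219214 0.04939030621527503
[-0.44069154  0.31880868  2.49835907  1.67710473  0.66446696 -1.06594619] [0.30623226 0.52458514 0.35120983]
```

Request:
drive_tool(
  plan=[
    [8.1, 5.8, 0, 0, 0, 0],
    [8.1, 5.8, 0, 0, 0, 0],
    [5, 3.5, 0, 0, 0, 0],
    [5, 3.5, 0, 0, 0, 0],
    [8.1, 5.8, 0, 0, 0, 0],
    [8.1, 5.8, 0, 0, 0, 0],
    [8.1, 5.8, 0, 0, 0, 0],
    [8.1, 5.8, 0, 0, 0, 0],
    [8.1, 5.8, 0, 0, 0, 0],
    [8.1, 5.8, 0, 0, 0, 0],
    [8.1, 5.8, 0, 0, 0, 0],
    [0, 0, 0, 0, 0, 0],
  ],
)

```text
clock: 22.02
position: [0.545, 0.2029, 0.0464]
orientation: [[0.597, 0.592, 0.542], [0.418, -0.806, 0.419], [0.685, -0.024, -0.728]]
force: [-3.7, -6.8, 2.9]
width: 0.0001
finger_force: 2.9
```

```bash
cat > q.py <<'E'
from h import *
c=np.load("chest.npy"); st=arm.get_state(); p=np.array(st["position"]); q=p[:2]-c[:2]
print("chest xy",1000*(np.cos(c[2])*q[0]+np.sin(c[2])*q[1]),1000*(-np.sin(c[2])*q[0]+np.cos(c[2])*q[1]),p[2]); print(st["joints"],st["force"])
E
python3 q.py
```

```text
chest xy -167.17289279197342 4.756145569782072 0.04637930116974748
[-0.16254833  0.40001601  2.29035289  1.77242107  0.53728332 -0.8629289 ] [-3.68149657 -6.76639167  2.88492906]
```

Request:
drive_tool(
  plan=[
    [6.5, 4.7, 0, 0, 0, 0],
    [6.5, 4.7, 0, 0, 0, 0],
    [6.5, 4.7, 0, 0, 0, 0],
    [5, 3.5, 0, 0, 0, 0],
    [5, 3.5, 0, 0, 0, 0],
    [4, 3, 0, 0, 0, 0],
    [4, 3, 0, 0, 0, 0],
  ],
)

```text
clock: 22.9
position: [0.5813, 0.2288, 0.0458]
orientation: [[0.599, 0.59, 0.541], [0.418, -0.807, 0.417], [0.683, -0.024, -0.73]]
force: [-7.9, -11.9, 7.6]
width: -0.0006
finger_force: 6.5
```

```bash
python3 q.py
```

```text
chest xy -122.56787620620172 4.761160830753126 0.04578217036500154
[-0.0771045   0.43867427  2.19331223  1.75848594  0.48464208 -0.75885981] [ -7.93956015 -11.92431586   7.61174192]
```

Request:
drive_tool(
  plan=[
    [2.4, 1.7, 0, 0, 0, 0],
    [2.4, 1.7, 0, 0, 0, 0],
    [1.6, 1.2, 0, 0, 0, 0],
  ],
)

```text
clock: 23.28
position: [0.5876, 0.2332, 0.0456]
orientation: [[0.599, 0.59, 0.541], [0.418, -0.807, 0.417], [0.683, -0.024, -0.73]]
force: [-19.6, -19.4, 17.9]
width: -0.0002
finger_force: 13.6
```

```bash
python3 q.py
```

```text
chest xy -114.93763593070125 4.720095890537221 0.04555653951222309
[-0.06425873  0.4458537   2.17631168  1.75276042  0.47616183 -0.73999333] [-19.59527415 -19.40313255  17.89174161]
```

The force jumped at x −115, which is the rigid stop. I'll back off and check.

Request:
drive_tool(
  plan=[
    [-3, -2, 0, 0, 0, 0],
    [-16, -12, 0, 0, 0, 0],
    [-32, -23, 0, 0, 0, 0],
    [-45, -32, 10, 0, 0, 0],
    [-40, -29, 20, 0, 0, 0],
    [-20, -30, 30, 0, 0, 0],
    [0, -50, 30, 0, 0, 0],
    [0, -50, 20, 0, 0, 0],
    [0, 0, 0, 0, 0, 0],
  ],
)

```text
clock: 24.4
position: [0.4345, 0.0013, 0.1584]
orientation: [[0.596, 0.588, 0.547], [0.418, -0.809, 0.414], [0.685, -0.018, -0.728]]
force: [-0.2, 0.3, -0.1]
width: -0.0002
finger_force: 0.0
```

```bash
python3 - <<'E'
from h import *
S,o=look(["drawer_front","chisel","spray_grey","sanding_block","tape_measure"],"n")
c=np.load("chest.npy")
print({k:(proj(S[k],w(c,(-.112,0,.046))).round().tolist(),proj(S[k],w(c,(-.242,0,.046))).round().tolist()) for k in S})
for k in S: print(k, np.abs(cv2.imread(f"pics/n_{k}.png").astype(int)-cv2.imread(f"pics/a_{k}.png"))[195:265,295:345].mean() if k=="side" else np.abs(cv2.imread(f"pics/n_{k}.png").astype(int)-cv2.imread(f"pics/a_{k}.png"))[215:260,245:330].mean(), [round(q["p"],2) for q in arm.regions_of(S[k],"drawer_front")])
st=arm.get_state();print(st["clock"],st["force"],st["position"])
E
```

```text
drawer_front {'side': ([320.0, 232.0], 0.56), 'top': ([282.0, 227.0], 0.86)} [604.9 255.9  23.2] [0.6, 0.6] 
chisel {'top': ([277.0, 199.0], 0.32)} 
spray_grey {'side': ([329.0, 320.0], 0.93), 'top': ([373.0, 251.0], 0.86)} [639.8 -79.5  -0.8] [6.5, 6.5] 
sanding_block {'side': ([345.0, 366.0], 0.91), 'top': ([419.0, 256.0], 0.93)} [ 6.818e+02 -2.338e+02 -4.000e-01] [5.5, 5.5] 
tape_measure {'side': ([280.0, 179.0], 0.82), 'top': ([188.0, 236.0], 0.64)} [457.  565.9 -10.7] [0.5, 0.5] 
{'side': ([[316.0, 231.0]], [[281.0, 247.0]]), 'top': ([[286.0, 229.0]], [[294.0, 263.0]])}
side 2.1502857142857144 [0.64]
top 4.074161220043573 [0.73]
25.1 [0.048432   0.09898428 0.77917714] [0.43251044 0.00723949 0.15675601]
```

The drawer is shut and staying shut: over a second after letting go, the chest area matches the first pictures (mean difference 2 to 4 grey levels). The bystanders haven't moved, so I'm handing in.

```bash
python3 -c "
from station import arm
print(arm.close_job())"
```

```text
the job is handed in; nothing more can be done
None
```

I pressed the release bar, laid the chisel in its two slots and pushed the drawer home. It was still shut about a second later, the other loose things were where they started, and I handed the job in at about 25 s.

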